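# Make room in the parts tote for a long guide rail

## Robot

A 6-joint arm with a two-finger parallel gripper is mounted at the origin on the work surface. World frame = base frame: x ahead of the robot, y to its left, z up, the work surface at z = 0. Lengths are in m, angles in degrees, forces in N, time in s.
With the tool pointing down it reaches from about 0.375 to 0.925 m from the base axis. Payload 5.7 kg.
Tool frame: the origin (TCP) lies between the finger pads; the fingertips stand 14 mm ahead of it and the grasp point (between the pads) lies 5 mm behind it; z points along the fingers, y is the line along which they close (so a half turn about z gives the same grasp; the last joint's range is limited). The gripper opens to 85 mm and grips with 20 to 120 N. Pads are 22 mm wide; open, the fingers measure 114 mm over their backs; the gripper's body (76 mm by 85 mm) begins 54 mm behind the grasp point. The pads swing forward as they close: fully open they stand 13 mm farther back than shut.
Start: joints at [66.171, 20.558, 86.54, -0, 72.909, -6.595], TCP at [0.178, 0.573, 0.245] pointing down, gripper open.
Joint ranges: [-170.27, 170.27], [-57.76, 135], [12.27, 136.19], [-55.21, 235.2], [11.17, 155.16], [-170.74, 170.74]. Speed limits (degrees/s): [136.94, 136.94, 180, 180, 180, 180].

## Interface

Orientations are given as [roll, pitch, yaw] about the fixed x, y, z axes, in that order (R = Rz(yaw) Ry(pitch) Rx(roll)).
In Python, from plant import sensors, camera, ctrl, finder gives the robot as it stands.
- The arm moves only by the tool move_arm, never from a script. Its argument "increments" is a list of rows, each an object of numbers: "x", "y", "z": the shift along the tool's x, y, z in units of 0.6 m (1.0 is 0.6 m); "ax", "ay", "az": the turn, a rotation vector about the tool's x, y, z in units of 180 degrees (1.0 is 180 degrees). In form: [{"x": .., "y": .., "z": .., "ax": .., "ay": .., "az": ..}, ...]. A call has 1 to 8 rows; each row is the pose to reach, as a shift and turn from the pose commanded when the call began, along the tool's axes at that moment, turning the shorter way round; what a row does not reach only later rows make up. A row lasts 1/12 s, in which the tool goes at most 41.7 mm and 7.16 degrees, less where a joint would pass 70% of its speed; a pose out of reach is approached as far as the arm can. A call with a number of a shift or a turn outside -1 to 1 is refused whole. A call with a gripper value outside its range is refused whole. "jaw" is the gripper command: -1 is fully open, 1 is shut, values between are in proportion, set as the call begins (left out, the last holds). The fingers move at their own pace and stop on an object; the grip force is fixed at half the most. Time passes only in rows, so rows that repeat a pose let the fingers close. It gives the time, the measured TCP pose, the force, the opening and the grip force at its end, in the units of the state.
- sensors.get_state(): the state, without advancing time (a new reading comes with each control period).
- camera(name): name is "side" or "top"; returns a dict with "image" (400x640x3 uint8, red, green, blue), "mtx" (3x3 intrinsics, pixels), "position" and "rotation" of the camera in the world. Camera axes: x right, y up, looking along -z (the intrinsics and any distortion apply to the point x, -y, -z); pixel columns grow to the right and rows downward; lengths in m; the calibration is good to about 2 mm. A picture is of the moment at which its call begins. There is no depth.
- ctrl.job_done(): hands the job in; it is judged then, once.
Trained networks look in a picture, given as the dict that the camera call returned (one of the last four; its "shot" number tells which), for a name from the list of things; names that differ only in an ending like _2 or _b are one class to them, and where a whole thing is asked for, a point or a joint stands for the part that bears it (a point fixed in the world has none). Each returns a list of dicts, best first, with "conf" (0 to 1); they miss things now and then, are a little off and sometimes report something else, mostly with a low value. They report only what shows in the picture. A call takes as long as a camera call. They do not tell look-alikes from the thing itself.
- finder.outline_of(picture, thing): "region" (400x640 bool, what is visible of it) and "bbox" ([left, top, right, bottom] in pixels, round what is visible of it).
The state is a dict: "time_s": time; "joint_positions": joint angles; "qvel": joint speeds; "joint_torque": joint torques, N m; "position": TCP position; "ee_rot": TCP orientation; "contact_force": force on the tool from outside, world axes, zero at the start; "ft_torque": the same for the moment, N m; "finger_gap": opening from 0.0 (shut) to 1.0 (fully open); "gripper_force": force on a finger pad.
Only numpy, scipy, OpenCV 4.12 (cv2) and the standard library are available. Lean on these libraries where they do the work, as an engineer would, in place of code of your own. Each camera call takes 0.05 s, during which the arm holds its last target. There are 200 camera calls.

## Task

Slide the divider of the grey parts tote towards the small carriage block until the long guide rail will fit in the empty compartment, leaving the carriage lying free in its own compartment, not jammed. Then lay the long guide rail (the longer of the two steel rails on the bench) flat, holes up, and lengthwise in that empty compartment; set it down, do not let it drop, and let go.

Things in the scene. Friction and masses are not known exactly. Their poses are not given: they have to be found in the camera images.
- tote: Open grey sheet-metal parts tote, fixed to the bench. Inside 150 mm along its x by 340 mm along its y; walls 5 mm thick and 45 mm high above the bench; floor 4 mm thick. Origin: centre of its underside, on the bench; z up. One sliding divider parts it across y: the empty compartment is on the -y side, the one with the carriage on the +y side.
- divider (a joint): Position of the divider's middle along the tote's y (m), 0 at the tote's centre, growing towards the carriage; travel -0.09 to 0.13. The divider is an aluminium plate 4 mm thick across the whole width of the tote, so the empty compartment is 168 mm + this value long, the carriage's 168 mm - this value. It slides along the tote's y with a friction of about 2.5 N and stays where it is left.
- divider_tab (a point): Centre of the black grip tab upright on the middle of the divider: 40 mm along the tote's x, 10 mm thick along the tote's y, 36 mm tall, from 46 to 82 mm above the bench (this point is 64 mm above the bench). A cap strip 8 mm thick along y runs along the divider at the tab's foot, 46 to 50 mm above the bench, so fingers closing on the tab may reach past it. Same axes as the tote; moves with the divider. Pinch the tab along y.
- long_rail_mid (a point): Centre (half-way up, 9 mm above its underside) of the long steel guide rail, loose on the bench beside a shorter rail (110 mm) and a spanner: a bar 200 mm along its y, 20 mm wide (x), 18 mm high (z), with a row of four dark bolt holes on top; about 0.4 kg. It is to lie in the empty compartment with its y along the tote's y, either way round.
- carriage_mid (a point): Centre (half-way up) of the rail's carriage, a loose steel block 45 by 45 mm and 26 mm high with black end caps, about 0.25 kg, lying on the tote's floor in the +y compartment. It stays there.
Not all that is in view belongs to the job. Leave any orange or yellow look-alike of the part that bears long_rail_mid alone. Leave any blue or pink look-alike of the part that bears carriage_mid alone.

How it is judged (in metres and radians):
On the way, in this order (a step that is already met when the one before it is completed fails the run):
1. the divider has been slid so that the empty compartment is at least 212 mm long and the carriage's at least 50 mm, with the rail still outside the tote (value of joint divider between 0.044 and 0.118 m and horizontal distance between long_rail_mid and tote above 0.2 m), for 0.2 s.
2. the long rail lies flat on the floor of the empty compartment (z of long_rail_mid in the frame of tote below 0.019 m and x of long_rail_mid in the frame of tote between -0.07 and 0.07 m and y of long_rail_mid in the frame of tote between -0.08 and 0.025 m), for 0.2 s.
At the end, for the whole second after the job is handed in: Empty compartment at least 212 mm long, the carriage's at least 50 mm; the long rail at rest on the floor of the empty one, holes up within 10 degrees, along the tote within 20 degrees; the carriage still on the floor of its own compartment (all of step 2 and value of joint divider between 0.044 and 0.118 m and angle between long_rail_mid's own z axis and vertical below 0.17 rad and angle between the y axis of long_rail_mid and the y axis of tote, either way round below 0.35 rad and z of carriage_mid in the frame of tote below 0.024 m and y of carriage_mid in the frame of tote between 0.06 and 0.165 m and x of carriage_mid in the frame of tote between -0.075 and 0.075 m and linear speed of long_rail below 0.02 m/s); the robot touches nothing.
It fails at once if the long rail is dropped (falls free for more than about 25 mm) (linear speed of long_rail above 0.7 m/s and contact force between the fingers and long_rail below 0.1 N).
It also fails if it takes over 54 s, if anything falls off the work surface, if the arm or the gripper's body presses on something with over 40 N, if the wrist force passes 120 N, or if a joint passes its speed limit or range.

## Working session

There is one attempt and no reset: what is moved stays moved. The work goes in short steps, Python scripts to look and compute and a tool call to move; the robot and the scene stay as the last step left them, time stands still between calls to the robot, and variables do not carry over. Pictures are saved under pics/ and viewed, at most 10 in all, crops included, and the job is handed in when it is done.

Besides the shell and the picture viewer there is one more tool, called after "Call:" as name(argument=value, ...), one argument or row to a line, values as JSON. move_arm: Moves the arm, as the interface text tells. Its arguments: {"type":"object","properties":{"increments":{"type":"array","items":{"type":"object","properties":{"x":{"type":"number","minimum":-1,"maximum":1},"y":{"type":"number","minimum":-1,"maximum":1},"z":{"type":"number","minimum":-1,"maximum":1},"ax":{"type":"number","minimum":-1,"maximum":1},"ay":{"type":"number","minimum":-1,"maximum":1},"az":{"type":"number","minimum":-1,"maximum":1}}}},"jaw":{"type":"number"}},"required":["increments"]}

```bash
mkdir -p pics; cat > h.py <<'E'
import numpy as np, cv2
from plant import sensors, camera, ctrl, finder
def ray(c,uv):
    K=np.array(c['mtx']);R=np.array(c['rotation']);p=np.array(c['position'])
    d=np.linalg.solve(K,[uv[0],uv[1],1.]);d=R@np.array([d[0],-d[1],-d[2]]);return p,d
def onz(c,uv,z):
    p,d=ray(c,uv);return p+d*(z-p[2])/d[2]
def proj(c,P):
    K=np.array(c['mtx']);R=np.array(c['rotation']);q=R.T@(np.array(P)-np.array(c['position']))
    q=K@np.array([q[0],-q[1],-q[2]]);return q[:2]/q[2]
def save(c,n): cv2.imwrite('pics/'+n,c['image'][:,:,::-1])
E
python3 - <<'E'
from h import *
a=camera('top');b=camera('side')
cv2.imwrite('pics/a.png',np.hstack([cv2.resize(a['image'],(800,500))])[:,:,::-1]);save(b,'b.png')
print(a.keys(),a['mtx'],a['position'],a['rotation'],b['position'])
for n,c in(('top',a),('side',b)):
  for t in('tote','divider','divider_tab','long_rail_mid','carriage_mid'):
    for r in finder.outline_of(c,t)[:4]:
      m=r['region'].astype(np.uint8);ys,xs=np.nonzero(m)
      if len(xs)<3: continue
      print(n,t,round(r['conf'],2),r['bbox'],len(xs),xs.mean().round(1),ys.mean().round(1),cv2.minAreaRect(np.c_[xs,ys].astype(np.float32)),c['image'][ys,xs].mean(0).round())
E
```

```text
dict_keys(['image', 'mtx', 'position', 'rotation', 'shot']) [[432.47713231   0.         322.15675359]
 [  0.         432.47713231 204.20266771]
 [  0.           0.           1.        ]] [0.3153089  0.04450925 1.12313731] [  9.40031203  -1.24637634 -90.42212429] [ 0.41577048 -0.95149265  0.78235407]
top tote 0.86 [171.4, 123.8, 320.9, 209.9] 8443 245.8 167.1 ((242.9747314453125, 167.13314819335938), (138.4967041015625, 66.5041732788086), 10.738897323608398) [106. 114. 116.]
top divider 0.74 [235.7, 133.2, 252.0, 200.2] 394 244.2 166.2 ((243.61538696289062, 165.42308044433594), (8.825225830078125, 64.52220916748047), 11.309932708740234) [87. 89. 91.]
top divider_tab 0.69 [235.9, 133.2, 252.1, 199.7] 404 244.7 164.5 ((243.67906188964844, 165.31527709960938), (8.63414478302002, 64.75609588623047), 12.680383682250977) [89. 91. 92.]
top long_rail_mid 0.83 [373.3, 144.3, 445.3, 157.5] 674 408.7 150.9 ((408.5, 151.0), (10.0, 75.0), 90.0) [143. 134. 137.]
top long_rail_mid 0.74 [282.5, 229.6, 329.7, 301.2] 681 305.0 264.4 ((305.1911926269531, 264.01470947265625), (9.946918487548828, 79.74684
[... 1817 characters left out ...]
55. 144. 146.]
side carriage_mid 0.55 [315.9, 131.4, 333.3, 146.2] 122 321.7 139.1 ((322.0, 139.0), (10.0, 14.0), 90.0) [ 45.  70. 136.]
side carriage_mid 0.54 [276.7, 158.3, 293.5, 176.2] 185 285.9 165.2 ((285.8000183105469, 165.1000213623047), (13.416407585144043, 15.652474403381348), 63.43495178222656) [164. 101. 115.]
side carriage_mid 0.41 [332.2, 151.1, 345.5, 159.1] 126 337.3 154.6 ((336.95001220703125, 154.35000610351562), (10.119288444519043, 14.86270523071289), 71.56504821777344) [100.  94.  96.]
side carriage_mid 0.15 [316.4, 155.0, 362.3, 177.1] 636 339.7 169.6 ((339.99224853515625, 167.2330780029297), (44.042213439941406, 20.655195236206055), 1.9091525077819824) [101.  99.  98.]
```

View pics/a.png

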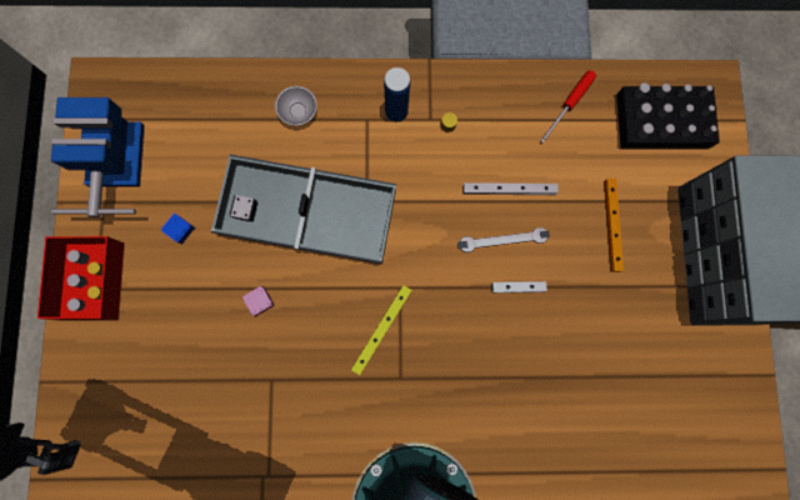

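View pics/b.png

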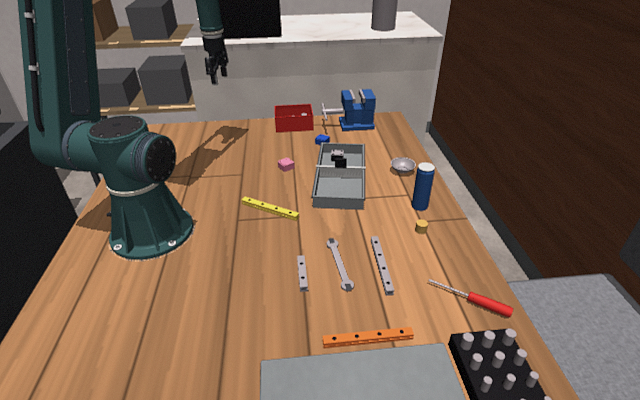

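Top picture (800 px wide): long rail candidates are grey long (510,188), grey short (520,287), orange (614,225) and yellow (382,330). I choose the grey long one. For the carriage: grey in tote (243,207), with blue (177,228) and pink (257,301) as look-alikes. The tab is at (304,205), and the empty compartment is to its right (−y side).

```bash
cat >> h.py <<'E'
from scipy.spatial.transform import Rotation as Ro
from scipy.optimize import minimize
def cam(n):
    c=dict(camera(n)); c['raw']=c['rotation']; return c
def RR(c): return Ro.from_euler('xyz',c['rotation'],degrees=True).as_matrix()
def ray(c,uv):
    d=np.linalg.solve(np.array(c['mtx']),[uv[0],uv[1],1.]);return np.array(c['position']),RR(c)@np.array([d[0],-d[1],-d[2]])
def proj(c,P):
    q=(np.atleast_2d(P)-np.array(c['position']))@RR(c);q=(q*[1,-1,-1])@np.array(c['mtx']).T;return q[:,:2]/q[:,2:]
def box(x0,x1,y0,y1,z0,z1): return np.array([[x,y,z] for x in(x0,x1) for y in(y0,y1) for z in(z0,z1)])
S=4
def sil(c,boxes,pose):
    x,y,a=pose;m=np.zeros((400*S,640*S),np.uint8);R=np.array([[np.cos(a),-np.sin(a)],[np.sin(a),np.cos(a)]])
    for b in boxes:
        w=b.copy();w[:,:2]=b[:,:2]@R.T+[x,y]
        cv2.fillConvexPoly(m,cv2.convexHull(np.round((proj(c,w)+.5)*S*16).astype(np.int32)),1,shift=4)
    return cv2.resize(m.astype(np.float32),(640,400),interpolation=cv2.INTER_AREA)
def fit(views,boxes,p0,step=(.01,.01,.05)):
    def cost(p):
        t=0
        for c,reg in views:
            s=sil(c,boxes,p);t+=1-np.minimum(s,reg).sum()/np.maximum(s,reg).sum()
        return t
    p0=np.array(p0);r=minimize(cost,p0,method='Nelder-Mead',options=dict(initial_simplex=np.vstack([p0]+[p0+np.eye(3)[i]*step[i] for i in range(3)]),xatol=1e-4,fatol=1e-4,maxiter=150))
    return r.x,r.fun
TOTE=[box(-.08,.08,-.175,.175,0,.045)]
RAIL=[box(-.01,.01,-.1,.1,0,.018)]
DIV=[box(-.075,.075,-.004,.004,.046,.05),box(-.02,.02,-.005,.005,.046,.082)]
CAR=[box(-.0225,.0225,-.0225,.0225,.004,.030)]
E
python3 - <<'E'
from h import *
a=camera('top');b=camera('side')
def pick(c,t,uv):
    return min(finder.outline_of(c,t),key=lambda r:np.hypot((r['bbox'][0]+r['bbox'][2])/2-uv[0],(r['bbox'][1]+r['bbox'][3])/2-uv[1]))['region'].astype(np.float32)
def f(n,bx,ut,us,z,yaw,**k):
    g=onz(a,ut,z);print(n,'guess',g)
    A=pick(a,n,ut);B=pick(b,n,us)
    p,e=fit([(a,A)],bx,[g[0],g[1],yaw]);print('top ',p.round(4),np.degrees(p[2]).round(1),e.round(3))
    p2,e2=fit([(a,A),(b,B)],bx,p,(.005,.005,.02));print('both',p2.round(4),np.degrees(p2[2]).round(1),e2.round(3))
    return p
T=f('tote',TOTE,(245,167),(340,178),.03,-.2)
f('long_rail_mid',RAIL,(408.5,151),(382,267),.01,0)
f('divider',DIV,(244,166),(340,168),.05,-.2)
f('carriage_mid',CAR,(195,167),(337,154),.02,-.2)
x=a['image'][100:240,150:460].copy();x=cv2.resize(x,(775,350),interpolation=cv2.INTER_CUBIC);cv2.imwrite('pics/c.png',x[:,:,::-1])
E
```

```text
tote guess [0.59453613 0.21850426 0.03      ]
top  [ 0.5956  0.2194 -0.1827] -10.5 0.068
both [ 0.594   0.2194 -0.1837] -10.5 0.158
long_rail_mid guess [ 0.64287672 -0.21322067  0.01      ]
top  [ 6.437e-01 -2.123e-01 -4.000e-04] -0.0 0.159
both [ 0.6434 -0.2124 -0.0201] -1.2 0.277
divider guess [0.59204671 0.21791081 0.05      ]
top  [ 0.5932  0.2158 -0.1754] -10.1 0.253
both [ 0.5932  0.2158 -0.1754] -10.1 0.963
carriage_mid guess [0.5973263  0.34992495 0.02      ]
top  [ 0.5985  0.3509 -0.19  ] -10.9 0.099
both [ 0.5999  0.3506 -0.2017] -11.6 0.377
```

View pics/c.png

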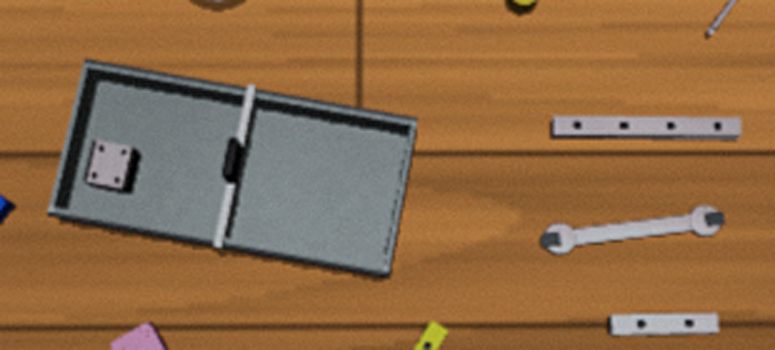

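The crop confirms the long grey rail with four holes at crop (647,127). The short one has two visible holes, the tote's tab is at (233,160) and the carriage at (112,165). The fits agree with the given sizes: tote yaw −10.5°, divider about −4 mm.

```bash
cat >> h.py <<'E'
TP=np.array([.595,.2194]);TA=np.radians(-10.5)
def tw(x,y): c,s=np.cos(TA),np.sin(TA);return TP+np.array([c*x-s*y,s*x+c*y])
def wt(p): c,s=np.cos(TA),np.sin(TA);d=np.array(p)[:2]-TP;return np.array([c*d[0]+s*d[1],-s*d[0]+c*d[1]])
def plan(pts,ydeg):
    """increments to each world pt, tool y along ydeg (or +180), pointing down"""
    s=sensors.get_state();R=Ro.from_euler('xyz',s['ee_rot'],degrees=True)
    best=None
    for k in(0,180):
        t=np.radians(ydeg+k);y=np.array([np.cos(t),np.sin(t),0]);z=np.array([0,0,-1.]);G=Ro.from_matrix(np.c_[np.cross(y,z),y,z])
        v=(R.inv()*G).as_rotvec(degrees=True)
        print('rot',v.round(2),'units',(v/180).round(4))
    for P in pts:
        d=R.inv().apply(np.array(P)-s['position']);print(np.round(P,4),'shift units',(d/.6).round(4))
    print('q',np.round(s['joint_positions'],1),'pos',np.round(s['position'],4),'rpy',np.round(s['ee_rot'],2),'t',s['time_s'],'gap',s['finger_gap'],'F',s['contact_force'])
E
python3 - <<'E'
from h import *
t=tw(0,-.004)
plan([[*t,.2],[*t,.12],[*t,.068]],79.5)
E
```

```text
rot [-0.01  0.   -6.73] units [-0.      0.     -0.0374]
rot [0.0000e+00 1.0000e-02 1.7327e+02] units [0.000e+00 1.000e-04 9.626e-01]
[0.5943 0.2155 0.2   ] shift units [-0.8395 -0.3635  0.0755]
[0.5943 0.2155 0.12  ] shift units [-0.8395 -0.3635  0.2088]
[0.5943 0.2155 0.068 ] shift units [-0.8395 -0.3635  0.2955]
q [66.2 20.6 86.5 -0.  72.9 -6.6] pos [0.1778 0.573  0.2453] rpy [-179.99    0.    162.77] t 1.1 gap 1.0020954666563169 F [-0.76399794 -1.6421418  -0.29178533]
```

Call:
move_arm(
  increments=[
    {"x":-0.84,"y":-0.364,"z":0.0755,"az":-0.0374},
    {"x":-0.84,"y":-0.364,"z":0.0755,"az":-0.0374},
    {"x":-0.84,"y":-0.364,"z":0.0755,"az":-0.0374},
    {"x":-0.84,"y":-0.364,"z":0.0755,"az":-0.0374},
    {"x":-0.84,"y":-0.364,"z":0.0755,"az":-0.0374},
    {"x":-0.84,"y":-0.364,"z":0.0755,"az":-0.0374},
    {"x":-0.84,"y":-0.364,"z":0.0755,"az":-0.0374},
    {"x":-0.84,"y":-0.364,"z":0.0755,"az":-0.0374},
  ],
  jaw=-1,
)

```text
$.increments[0]: bad value
```

```bash
python3 - <<'E'
from h import *
t=tw(0,-.004)
plan([[*t,.2],[*t,.12],[*t,.068]],79.5)
E
```

```text
rot [-0.01  0.   -6.73] units [-0.      0.     -0.0374]
rot [0.0000e+00 1.0000e-02 1.7327e+02] units [0.000e+00 1.000e-04 9.626e-01]
[0.5943 0.2155 0.2   ] shift units [-0.8395 -0.3635  0.0755]
[0.5943 0.2155 0.12  ] shift units [-0.8395 -0.3635  0.2088]
[0.5943 0.2155 0.068 ] shift units [-0.8395 -0.3635  0.2955]
q [66.2 20.6 86.5 -0.  72.9 -6.6] pos [0.1778 0.573  0.2453] rpy [-179.99    0.    162.77] t 1.1 gap 1.0020954666563169 F [-0.76399794 -1.6421418  -0.29178533]
```

Call:
move_arm(
  increments=[
    {"x":-0.84,"y":-0.364,"z":0.0755,"ax":0,"ay":0,"az":-0.0374},
    {"x":-0.84,"y":-0.364,"z":0.0755,"ax":0,"ay":0,"az":-0.0374},
    {"x":-0.84,"y":-0.364,"z":0.0755,"ax":0,"ay":0,"az":-0.0374},
    {"x":-0.84,"y":-0.364,"z":0.0755,"ax":0,"ay":0,"az":-0.0374},
    {"x":-0.84,"y":-0.364,"z":0.0755,"ax":0,"ay":0,"az":-0.0374},
    {"x":-0.84,"y":-0.364,"z":0.0755,"ax":0,"ay":0,"az":-0.0374},
    {"x":-0.84,"y":-0.364,"z":0.0755,"ax":0,"ay":0,"az":-0.0374},
    {"x":-0.84,"y":-0.364,"z":0.0755,"ax":0,"ay":0,"az":-0.0374},
  ],
  jaw=-1,
)

```text
time_s: 1.77
position: [0.4307, 0.3554, 0.218]
ee_rot: [180.0, 0.0, 169.5]
contact_force: [0.5, 0.4, 0.1]
finger_gap: 1.0
gripper_force: 0.0
```

```bash
python3 - <<'E'
from h import *
t=tw(0,-.004)
plan([[*t,.2],[*t,.12],[*t,.068]],79.5)
E
```

```text
rot [ 0.02  0.02 -0.  ] units [ 0.0001  0.0001 -0.    ]
rot [ 3.0e-02 -3.0e-02  1.8e+02] units [ 1.e-04 -2.e-04  1.e+00]
[0.5943 0.2155 0.2   ] shift units [-0.3106 -0.1797  0.03  ]
[0.5943 0.2155 0.12  ] shift units [-0.3105 -0.1797  0.1633]
[0.5943 0.2155 0.068 ] shift units [-0.3105 -0.1797  0.25  ]
q [ 32.4  18.7  93.7   0.   67.6 -47.1] pos [0.4307 0.3554 0.218 ] rpy [1.7998e+02 2.0000e-02 1.6950e+02] t 1.7667 gap 0.9995685972613628 F [0.53019204 0.38529793 0.05945428]
```

Call:
move_arm(
  increments=[
    {"x":-0.31,"y":-0.18,"z":0.06,"ax":0,"ay":0,"az":0},
    {"x":-0.31,"y":-0.18,"z":0.06,"ax":0,"ay":0,"az":0},
    {"x":-0.31,"y":-0.18,"z":0.06,"ax":0,"ay":0,"az":0},
    {"x":-0.31,"y":-0.18,"z":0.06,"ax":0,"ay":0,"az":0},
    {"x":-0.31,"y":-0.18,"z":0.06,"ax":0,"ay":0,"az":0},
    {"x":-0.31,"y":-0.18,"z":0.14,"ax":0,"ay":0,"az":0},
    {"x":-0.31,"y":-0.18,"z":0.14,"ax":0,"ay":0,"az":0},
    {"x":-0.31,"y":-0.18,"z":0.14,"ax":0,"ay":0,"az":0},
  ],
)

```text
time_s: 2.43
position: [0.5903, 0.2153, 0.1305]
ee_rot: [-179.8, -0.4, 169.4]
contact_force: [0.0, 0.2, -0.4]
finger_gap: 1.001
gripper_force: 0.0
```

```bash
python3 - <<'E'
from h import *
t=tw(0,-.004)
plan([[*t,.12],[*t,.068]],79.5)
a=camera('top');b=camera('side')
cv2.imwrite('pics/d.png',np.vstack([cv2.resize(a['image'][110:220,150:350],(545,300),interpolation=cv2.INTER_CUBIC),cv2.resize(b['image'][120:220,265:447],(545,300),interpolation=cv2.INTER_CUBIC)])[:,:,::-1])
E
```

```text
rot [-0.17 -0.39 -0.11] units [-0.001  -0.0022 -0.0006]
rot [ -0.62   0.27 179.89] units [-0.0034  0.0015  0.9994]
[0.5943 0.2155 0.12  ] shift units [-0.0066  0.0015  0.0174]
[0.5943 0.2155 0.068 ] shift units [-0.0072  0.0018  0.1041]
q [ 13.7  29.7  89.3   0.   61.4 -65.7] pos [0.5903 0.2153 0.1305] rpy [-179.83   -0.39  169.39] t 2.4333 gap 1.0007421196292086 F [ 0.03853249  0.2021915  -0.37121153]
```

View pics/d.png

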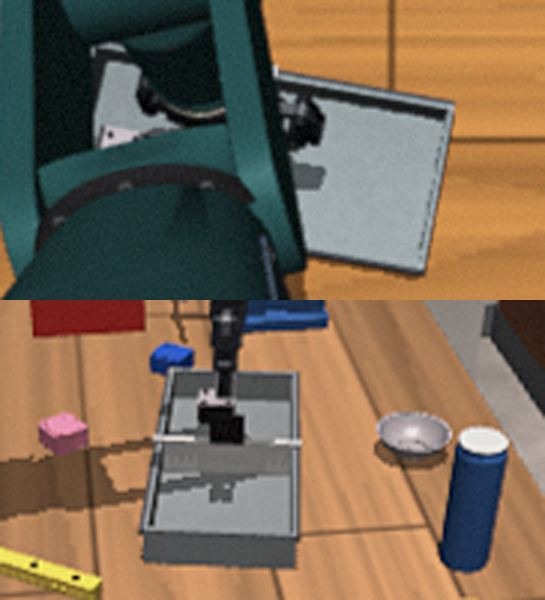

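The side view shows the finger at crop (226,370), directly over the tab at (226,428), with x aligned. Next I descend.

Call:
move_arm(
  increments=[
    {"x":0,"y":0,"z":0.04,"ax":0,"ay":0,"az":0},
    {"x":0,"y":0,"z":0.08,"ax":0,"ay":0,"az":0},
    {"x":0,"y":0,"z":0.11,"ax":0,"ay":0,"az":0},
    {"x":0,"y":0,"z":0.11,"ax":0,"ay":0,"az":0},
    {"x":0,"y":0,"z":0.11,"ax":0,"ay":0,"az":0},
  ],
)

```text
time_s: 2.95
position: [0.5921, 0.218, 0.069]
ee_rot: [180.0, 0.0, 169.6]
contact_force: [0.1, 0.8, 1.0]
finger_gap: 1.001
gripper_force: 0.0
```

Call:
move_arm(
  increments=[
    {"x":0,"y":0,"z":0,"ax":0,"ay":0,"az":0},
    {"x":0,"y":0,"z":0,"ax":0,"ay":0,"az":0},
    {"x":0,"y":0,"z":0,"ax":0,"ay":0,"az":0},
    {"x":0,"y":0,"z":0,"ax":0,"ay":0,"az":0},
    {"x":0,"y":0,"z":0,"ax":0,"ay":0,"az":0},
    {"x":0,"y":0,"z":0,"ax":0,"ay":0,"az":0},
    {"x":0,"y":0,"z":0,"ax":0,"ay":0,"az":0},
    {"x":0,"y":0,"z":0,"ax":0,"ay":0,"az":0},
  ],
  jaw=1,
)

```text
time_s: 3.62
position: [0.5928, 0.2169, 0.0684]
ee_rot: [180.0, 0.0, 169.5]
contact_force: [-1.1, 0.6, 5.2]
finger_gap: 0.103
gripper_force: 58.7
```

```bash
python3 - <<'E'
from h import *
s=sensors.get_state();print(wt(s['position']),s['ft_torque'])
t=tw(0,.068)
plan([[*t,.068]],79.5)
E
```

```text
[-0.0017189  -0.00283073] [ 0.01529622  0.17812495 -0.00915855]
rot [ 0.02  0.03 -0.01] units [ 0.0001  0.0001 -0.0001]
rot [ 4.0000e-02 -3.0000e-02  1.7999e+02] units [ 2.000e-04 -1.000e-04  9.999e-01]
[0.6074 0.2863 0.068 ] shift units [-0.0028  0.1181  0.0008]
q [ 13.8  34.1  91.9   0.   54.  -65.7] pos [0.5928 0.2169 0.0684] rpy [1.7998e+02 3.0000e-02 1.6949e+02] t 3.6167 gap 0.10273678348278668 F [-1.13740697  0.56922285  5.20042614]
```

Call:
move_arm(
  increments=[
    {"x":0,"y":0.02,"z":0,"ax":0,"ay":0,"az":0},
    {"x":0,"y":0.04,"z":0,"ax":0,"ay":0,"az":0},
    {"x":0,"y":0.06,"z":0,"ax":0,"ay":0,"az":0},
    {"x":0,"y":0.08,"z":0,"ax":0,"ay":0,"az":0},
    {"x":0,"y":0.1,"z":0,"ax":0,"ay":0,"az":0},
    {"x":0,"y":0.118,"z":0,"ax":0,"ay":0,"az":0},
    {"x":0,"y":0.118,"z":0,"ax":0,"ay":0,"az":0},
    {"x":0,"y":0.118,"z":0,"ax":0,"ay":0,"az":0},
  ],
)

```text
time_s: 4.28
position: [0.6059, 0.2876, 0.0684]
ee_rot: [179.9, 0.1, 169.5]
contact_force: [-0.2, 3.2, 5.1]
finger_gap: 0.106
gripper_force: 59.4
```

Call:
move_arm(
  increments=[
    {"x":0,"y":0,"z":0,"ax":0,"ay":0,"az":0},
    {"x":0,"y":0,"z":0,"ax":0,"ay":0,"az":0},
    {"x":0,"y":0,"z":0,"ax":0,"ay":0,"az":0},
    {"x":0,"y":0,"z":0,"ax":0,"ay":0,"az":0},
    {"x":0,"y":0,"z":0,"ax":0,"ay":0,"az":0},
    {"x":0,"y":0,"z":0,"ax":0,"ay":0,"az":0},
    {"x":0,"y":0,"z":0,"ax":0,"ay":0,"az":0},
    {"x":0,"y":0,"z":0,"ax":0,"ay":0,"az":0},
  ],
  jaw=-1,
)

```text
time_s: 4.95
position: [0.6054, 0.2864, 0.0679]
ee_rot: [-180.0, -0.0, 169.5]
contact_force: [-0.1, -0.6, -0.2]
finger_gap: 1.004
gripper_force: 0.0
```

Call:
move_arm(
  increments=[
    {"x":0,"y":0,"z":-0.04,"ax":0,"ay":0,"az":0},
    {"x":0,"y":0,"z":-0.1,"ax":0,"ay":0,"az":0},
    {"x":0,"y":0,"z":-0.16,"ax":0,"ay":0,"az":0},
    {"x":0,"y":0,"z":-0.2,"ax":0,"ay":0,"az":0},
    {"x":0,"y":0,"z":-0.2,"ax":0,"ay":0,"az":0},
  ],
)

```text
time_s: 5.37
position: [0.6091, 0.2878, 0.1946]
ee_rot: [179.7, 0.5, 169.5]
contact_force: [1.5, -0.7, 1.0]
finger_gap: 1.0
gripper_force: 0.0
```

```bash
python3 - <<'E'
from h import *
plan([[.6437,-.2123,.2],[.6437,-.2123,.1]],0)
E
```

```text
rot [ 0.63  0.24 79.5 ] units [0.0035 0.0013 0.4417]
rot [  -0.25    0.67 -100.49] units [-0.0014  0.0037 -0.5583]
[ 0.6437 -0.2123  0.2   ] shift units [-0.2086 -0.809  -0.0113]
[ 0.6437 -0.2123  0.1   ] shift units [-0.207  -0.8099  0.1554]
q [ 19.4  28.7  80.5  -0.   70.1 -60.1] pos [0.6091 0.2878 0.1946] rpy [179.69   0.54 169.5 ] t 5.3667 gap 0.9997019223871536 F [ 1.53521784 -0.68438369  0.98686256]
```

Call:
move_arm(
  increments=[
    {"x":-0.208,"y":-0.809,"z":0,"ax":0,"ay":0,"az":0.4417},
    {"x":-0.208,"y":-0.809,"z":0,"ax":0,"ay":0,"az":0.4417},
    {"x":-0.208,"y":-0.809,"z":0,"ax":0,"ay":0,"az":0.4417},
    {"x":-0.208,"y":-0.809,"z":0,"ax":0,"ay":0,"az":0.4417},
    {"x":-0.208,"y":-0.809,"z":0,"ax":0,"ay":0,"az":0.4417},
    {"x":-0.208,"y":-0.809,"z":0,"ax":0,"ay":0,"az":0.4417},
    {"x":-0.208,"y":-0.809,"z":0,"ax":0,"ay":0,"az":0.4417},
    {"x":-0.208,"y":-0.809,"z":0,"ax":0,"ay":0,"az":0.4417},
  ],
)

```text
time_s: 6.03
position: [0.6276, -0.0481, 0.1874]
ee_rot: [-180.0, -0.0, 111.9]
contact_force: [1.2, 0.0, -0.2]
finger_gap: 0.999
gripper_force: 0.0
```

```bash
python3 - <<'E'
from h import *
plan([[.6437,-.2123,.12]],0)
a=camera('top');b=camera('side')
for n,c in(('top',a),('side',b)):
  for r in finder.outline_of(c,'divider')[:3]: print(n,r['conf'],r['bbox'])
r=min(finder.outline_of(a,'divider'),key=lambda r:abs(r['bbox'][0]-205))['region'].astype(np.float32)
p,e=fit([(a,r)],DIV,[*tw(0,.068),TA]);print(wt(p),p,e)
for r in finder.outline_of(a,'carriage_mid'): 
  p,e=fit([(a,r['region'].astype(np.float32))],CAR,[*onz(a,((r['bbox'][0]+r['bbox'][2])/2,(r['bbox'][1]+r['bbox'][3])/2),.02)[:2],TA]);print('car',wt(p),p,e)
for r in finder.outline_of(a,'long_rail_mid'): print(r['bbox'])
E
```

```text
rot [-4.000e-02 -1.000e-02  2.185e+01] units [-2.000e-04 -1.000e-04  1.214e-01]
rot [ 1.0000e-02 -6.0000e-02 -1.5815e+02] units [ 1.000e-04 -3.000e-04 -8.786e-01]
[ 0.6437 -0.2123  0.12  ] shift units [-0.2641 -0.077   0.1123]
q [-10.7  26.   86.4  -0.   67.6 -32.5] pos [ 0.6276 -0.0481  0.1874] rpy [-1.7996e+02 -2.0000e-02  1.1185e+02] t 6.0333 gap 0.9990403638610956 F [ 1.23252294  0.00845991 -0.17996569]
top 0.62 [207.3, 131.3, 228.2, 196.7]
side 0.66 [321.1, 145.9, 343.9, 168.9]
[-0.00185365  0.06621698] [ 0.60524448  0.28484597 -0.16887702] 0.39107441902160645
car [-0.08782797  0.25403542] [ 0.55493699  0.48518695 -0.63221959] 0.07086259126663208
car [-0.01963957  0.13138051] [ 0.59963149  0.35215956 -0.18873025] 0.08986771106719971
[421.0, 142.9, 447.6, 155.5]
```

Call:
move_arm(
  increments=[
    {"x":-0.264,"y":-0.077,"z":0.05,"ax":0,"ay":0,"az":0.1214},
    {"x":-0.264,"y":-0.077,"z":0.1,"ax":0,"ay":0,"az":0.1214},
    {"x":-0.264,"y":-0.077,"z":0.15,"ax":0,"ay":0,"az":0.1214},
    {"x":-0.264,"y":-0.077,"z":0.15,"ax":0,"ay":0,"az":0.1214},
    {"x":-0.264,"y":-0.077,"z":0.15,"ax":0,"ay":0,"az":0.1214},
    {"x":-0.264,"y":-0.077,"z":0.15,"ax":0,"ay":0,"az":0.1214},
    {"x":-0.264,"y":-0.077,"z":0.15,"ax":0,"ay":0,"az":0.1214},
    {"x":-0.264,"y":-0.077,"z":0.15,"ax":0,"ay":0,"az":0.1214},
  ],
)

```text
time_s: 7.05
position: [0.6457, -0.2084, 0.0983]
ee_rot: [180.0, -0.0, 90.4]
contact_force: [0.2, 1.1, 0.3]
finger_gap: 0.998
gripper_force: 0.0
```

```bash
python3 - <<'E'
from h import *
plan([[.6437,-.2123,.017]],0)
a=camera('top');b=camera('side')
cv2.imwrite('pics/e.png',np.vstack([cv2.resize(a['image'][110:220,350:550],(545,300),interpolation=cv2.INTER_CUBIC),cv2.resize(b['image'][210:310,290:472],(545,300),interpolation=cv2.INTER_CUBIC)])[:,:,::-1])
print(proj(b,[[.6437,-.2123,.018],[.6437,-.1123,.018],[.6437,-.3123,.018]])-[290,210], 'x3')
E
```

```text
rot [ 0.   -0.03  0.45] units [ 0.     -0.0002  0.0025]
rot [ 5.0000e-02  0.0000e+00 -1.7955e+02] units [ 3.000e-04  0.000e+00 -9.975e-01]
[ 0.6437 -0.2123  0.017 ] shift units [-0.0066 -0.0033  0.1355]
q [-23.7  35.1  84.1   0.   60.8 -24.2] pos [ 0.6457 -0.2084  0.0983] rpy [ 1.800e+02 -3.000e-02  9.045e+01] t 7.05 gap 0.9984545008960571 F [0.19897243 1.11359318 0.30537031]
[[ 91.63196978  50.78892317]
 [ 83.83659293  25.70777989]
 [100.69957576  79.96338508]] x3
```

View pics/e.png

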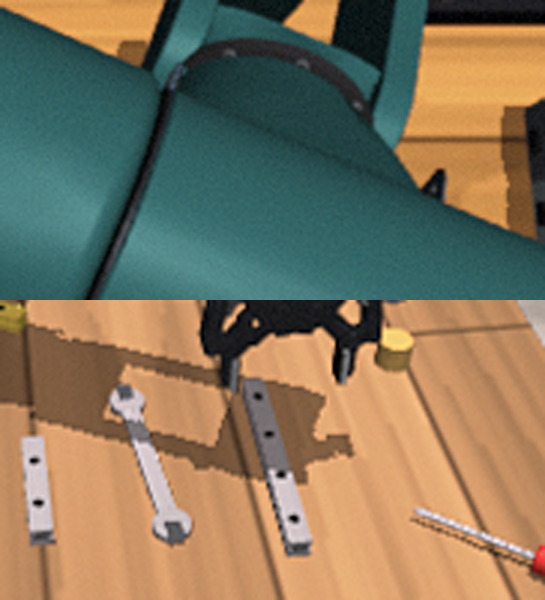

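The rail runs from (253,383) to (298,548) in the side crop, close to the prediction. The open fingers at (230,375) and (343,365) straddle its line, and the spanner is clear.

Call:
move_arm(
  increments=[
    {"x":-0.003,"y":0,"z":0.03,"ax":0,"ay":0,"az":0},
    {"x":-0.003,"y":0,"z":0.06,"ax":0,"ay":0,"az":0},
    {"x":-0.003,"y":0,"z":0.09,"ax":0,"ay":0,"az":0},
    {"x":-0.003,"y":0,"z":0.12,"ax":0,"ay":0,"az":0},
    {"x":-0.003,"y":0,"z":0.135,"ax":0,"ay":0,"az":0},
    {"x":-0.003,"y":0,"z":0.135,"ax":0,"ay":0,"az":0},
    {"x":-0.003,"y":0,"z":0.135,"ax":0,"ay":0,"az":0},
  ],
)

```text
time_s: 7.73
position: [0.6456, -0.2112, 0.0176]
ee_rot: [180.0, 0.0, 90.4]
contact_force: [0.8, 0.6, -0.1]
finger_gap: 0.999
gripper_force: 0.0
```

Call:
move_arm(
  increments=[
    {"x":0,"y":0,"z":0,"ax":0,"ay":0,"az":0},
    {"x":0,"y":0,"z":0,"ax":0,"ay":0,"az":0},
    {"x":0,"y":0,"z":0,"ax":0,"ay":0,"az":0},
    {"x":0,"y":0,"z":0,"ax":0,"ay":0,"az":0},
    {"x":0,"y":0,"z":0,"ax":0,"ay":0,"az":0},
    {"x":0,"y":0,"z":0,"ax":0,"ay":0,"az":0},
    {"x":0,"y":0,"z":0,"ax":0,"ay":0,"az":0},
    {"x":0,"y":0,"z":0,"ax":0,"ay":0,"az":0},
  ],
  jaw=1,
)

```text
time_s: 8.4
position: [0.6455, -0.2123, 0.0176]
ee_rot: [180.0, 0.0, 90.3]
contact_force: [-2.0, -0.2, 6.6]
finger_gap: 0.214
gripper_force: 60.0
```

Call:
move_arm(
  increments=[
    {"x":0,"y":0,"z":-0.015,"ax":0,"ay":0,"az":0},
    {"x":0,"y":0,"z":-0.04,"ax":0,"ay":0,"az":0},
    {"x":0,"y":0,"z":-0.075,"ax":0,"ay":0,"az":0},
    {"x":0,"y":0,"z":-0.11,"ax":0,"ay":0,"az":0},
    {"x":0,"y":0,"z":-0.15,"ax":0,"ay":0,"az":0},
    {"x":0,"y":0,"z":-0.19,"ax":0,"ay":0,"az":0},
    {"x":0,"y":0,"z":-0.21,"ax":0,"ay":0,"az":0},
    {"x":0,"y":0,"z":-0.22,"ax":0,"ay":0,"az":0},
  ],
)

```text
time_s: 9.07
position: [0.6463, -0.2124, 0.1512]
ee_rot: [179.8, 0.1, 90.3]
contact_force: [0.1, 0.2, -3.2]
finger_gap: 0.218
gripper_force: 59.0
```

```bash
python3 - <<'E'
from h import *
b=camera('side')
r=finder.outline_of(b,'long_rail_mid')
s=sensors.get_state();print(s['contact_force'],s['ft_torque'],[x['bbox'] for x in r])
plan([[*tw(0,-.053),.15]],-10.5)
for x in r:
  z=s['position'][2]-.0176
  if x['bbox'][3]-x['bbox'][1]<30: continue
  p,e=fit([(b,x['region'].astype(np.float32))],[box(-.01,.01,-.1,.1,z,z+.018)],[*s['position'][:2],0]);print(p,e)
cv2.imwrite('pics/f.png',cv2.resize(b['image'][140:300,290:490],(600,480),interpolation=cv2.INTER_CUBIC)[:,:,::-1])
E
```

```text
[ 0.15966276 -0.32350598 -2.66165167] [0.01837489 0.02502524 0.02010229] [[327.2, 325.0, 414.6, 348.3], [241.5, 197.2, 300.0, 223.7], [373.9, 199.7, 401.4, 259.5]]
rot [ 0.06  0.03 10.85] units [0.0004 0.0001 0.0603]
rot [-4.0000e-02  1.0000e-01 -1.6915e+02] units [-2.000e-04  5.000e-04 -9.397e-01]
[0.5853 0.1673 0.15  ] shift units [ 0.633  -0.0965 -0.0012]
q [-24.   32.   81.7  -0.   66.3 -24.4] pos [ 0.6456 -0.2121  0.1496] rpy [1.7994e+02 3.0000e-02 9.0350e+01] t 9.1667 gap 0.21389473347630708 F [ 0.15966276 -0.32350598 -2.66165167]
[ 0.64746992 -0.21301574  0.0012243 ] 0.3615835905075073
```

View pics/f.png

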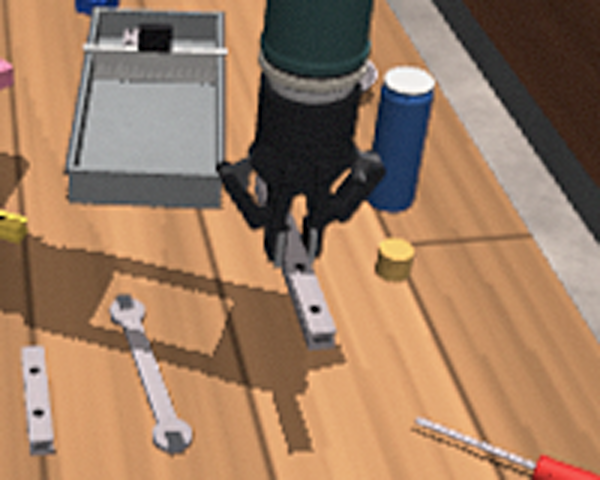

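The rail is held level, holes up, and centred in the fingers at (300,250). The divider has clearly moved, and the carriage lies free behind it. Next I carry the rail over the tote.

Call:
move_arm(
  increments=[
    {"x":0.03,"y":-0.005,"z":0,"ax":0,"ay":0,"az":0.003},
    {"x":0.08,"y":-0.012,"z":0,"ax":0,"ay":0,"az":0.008},
    {"x":0.13,"y":-0.02,"z":0,"ax":0,"ay":0,"az":0.0125},
    {"x":0.18,"y":-0.027,"z":0,"ax":0,"ay":0,"az":0.017},
    {"x":0.23,"y":-0.035,"z":0,"ax":0,"ay":0,"az":0.022},
    {"x":0.28,"y":-0.043,"z":0,"ax":0,"ay":0,"az":0.027},
    {"x":0.33,"y":-0.05,"z":0,"ax":0,"ay":0,"az":0.031},
    {"x":0.37,"y":-0.056,"z":0,"ax":0,"ay":0,"az":0.035},
  ],
)

```text
time_s: 9.83
position: [0.6082, 0.012, 0.1468]
ee_rot: [-179.8, -0.0, 84.0]
contact_force: [0.5, -0.2, -2.3]
finger_gap: 0.22
gripper_force: 58.9
```

```bash
python3 - <<'E'
from h import *
plan([[*tw(0,-.053),.15]],-10.5)
E
```

```text
rot [-0.24 -0.02  4.53] units [-0.0014 -0.0001  0.0252]
rot [ 3.0000e-02 -3.7000e-01 -1.7547e+02] units [ 2.000e-04 -2.100e-03 -9.748e-01]
[0.5853 0.1673 0.15  ] shift units [ 0.2534 -0.0648 -0.005 ]
q [-5.4 27.1 91.4  0.  61.8  0.6] pos [0.6082 0.012  0.1468] rpy [-1.7976e+02 -3.0000e-02  8.4030e+01] t 9.8333 gap 0.2202462792139814 F [ 0.542902   -0.21890749 -2.29082713]
```

Call:
move_arm(
  increments=[
    {"x":0.04,"y":-0.01,"z":0,"ax":0,"ay":0,"az":0.004},
    {"x":0.09,"y":-0.023,"z":0,"ax":0,"ay":0,"az":0.009},
    {"x":0.14,"y":-0.035,"z":0,"ax":0,"ay":0,"az":0.014},
    {"x":0.19,"y":-0.048,"z":0,"ax":0,"ay":0,"az":0.019},
    {"x":0.23,"y":-0.058,"z":0,"ax":0,"ay":0,"az":0.023},
    {"x":0.252,"y":-0.064,"z":0,"ax":0,"ay":0,"az":0.025},
    {"x":0.252,"y":-0.064,"z":0,"ax":0,"ay":0,"az":0.025},
    {"x":0.252,"y":-0.064,"z":0,"ax":0,"ay":0,"az":0.025},
  ],
)

```text
time_s: 10.5
position: [0.5865, 0.1645, 0.1472]
ee_rot: [-179.8, 0.1, 79.7]
contact_force: [0.2, 0.3, -4.5]
finger_gap: 0.217
gripper_force: 58.9
```

Call:
move_arm(
  increments=[
    {"x":0,"y":0,"z":0,"ax":0,"ay":0,"az":0},
    {"x":0,"y":0,"z":0,"ax":0,"ay":0,"az":0},
    {"x":0,"y":0,"z":0,"ax":0,"ay":0,"az":0},
  ],
)

```text
time_s: 10.75
position: [0.5879, 0.163, 0.1486]
ee_rot: [-180.0, 0.0, 79.5]
contact_force: [-0.4, -0.4, -2.3]
finger_gap: 0.213
gripper_force: 58.9
```

```bash
python3 - <<'E'
from h import *
plan([[*tw(0,-.053),.08],[*tw(0,-.053),.0226]],-10.5)
a=camera('top');b=camera('side')
for n,c in(('top',a),('side',b)):
  for r in finder.outline_of(c,'divider')[:2]: print(n,r['bbox'])
cv2.imwrite('pics/g.png',np.hstack([cv2.resize(a['image'][110:220,150:350],(400,220)),cv2.resize(b['image'][120:220,265:447],(400,220),interpolation=cv2.INTER_CUBIC)])[:,:,::-1])
E
```

```text
rot [-0.03  0.03 -0.02] units [-0.0002  0.0002 -0.0001]
rot [5.0000e-02 5.0000e-02 1.7998e+02] units [3.000e-04 3.000e-04 9.999e-01]
[0.5853 0.1673 0.08  ] shift units [ 0.0063 -0.0054  0.1143]
[0.5853 0.1673 0.0226] shift units [ 0.0064 -0.0053  0.2099]
q [ 9.  27.  91.2 -0.  61.8 19.6] pos [0.5879 0.163  0.1486] rpy [-1.7997e+02  3.0000e-02  7.9480e+01] t 10.75 gap 0.21325660120420117 F [-0.41547686 -0.44661798 -2.34308135]
top [222.0, 145.3, 304.2, 172.3]
top [209.5, 131.3, 226.9, 170.8]
side [319.6, 158.3, 361.3, 166.8]
```

View pics/g.png

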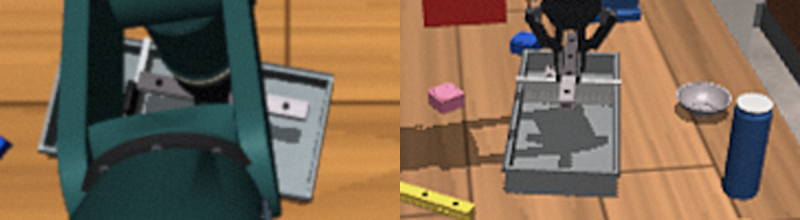

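The rail hangs over the empty compartment and lies parallel to the tote. It needs a small correction of about +4 mm along y before it goes down.

Call:
move_arm(
  increments=[
    {"x":0.0063,"y":-0.005,"z":0.02,"ax":0,"ay":0,"az":0},
    {"x":0.0063,"y":-0.005,"z":0.05,"ax":0,"ay":0,"az":0},
    {"x":0.0063,"y":-0.005,"z":0.08,"ax":0,"ay":0,"az":0},
    {"x":0.0063,"y":-0.005,"z":0.11,"ax":0,"ay":0,"az":0},
    {"x":0.0063,"y":-0.005,"z":0.14,"ax":0,"ay":0,"az":0},
    {"x":0.0063,"y":-0.005,"z":0.165,"ax":0,"ay":0,"az":0},
    {"x":0.0063,"y":-0.005,"z":0.18,"ax":0,"ay":0,"az":0},
    {"x":0.0063,"y":-0.005,"z":0.18,"ax":0,"ay":0,"az":0},
  ],
)

```text
time_s: 11.62
position: [0.5842, 0.1679, 0.039]
ee_rot: [-179.8, 0.1, 79.5]
contact_force: [-0.4, 0.1, -4.0]
finger_gap: 0.214
gripper_force: 58.9
```

```bash
python3 - <<'E'
from h import *
plan([[*tw(0,-.053),.0226]],-10.5); print(wt(sensors.get_state()['position']))
E
```

```text
rot [-0.19  0.08  0.03] units [-0.0011  0.0004  0.0002]
rot [-1.2000e-01 -3.1000e-01 -1.7997e+02] units [-7.000e-04 -1.700e-03 -9.998e-01]
[0.5853 0.1673 0.0226] shift units [-0.0007  0.0022  0.0274]
q [ 9.5 35.1 95.9 -0.  49.3 20. ] pos [0.5842 0.1679 0.039 ] rpy [-1.7981e+02  8.0000e-02  7.9530e+01] t 11.6167 gap 0.21406046070751572 F [-0.37926375  0.1297915  -3.95834622]
[-0.00124905 -0.05258114]
```

Call:
move_arm(
  increments=[
    {"x":0,"y":0,"z":0.006,"ax":0,"ay":0,"az":0},
    {"x":0,"y":0,"z":0.012,"ax":0,"ay":0,"az":0},
    {"x":0,"y":0,"z":0.018,"ax":0,"ay":0,"az":0},
    {"x":0,"y":0,"z":0.022,"ax":0,"ay":0,"az":0},
    {"x":0,"y":0,"z":0.025,"ax":0,"ay":0,"az":0},
    {"x":0,"y":0,"z":0.0265,"ax":0,"ay":0,"az":0},
    {"x":0,"y":0,"z":0.0265,"ax":0,"ay":0,"az":0},
    {"x":0,"y":0,"z":0.0265,"ax":0,"ay":0,"az":0},
  ],
)

```text
time_s: 12.28
position: [0.5856, 0.1684, 0.0251]
ee_rot: [180.0, 0.0, 79.6]
contact_force: [-0.1, 0.7, -3.2]
finger_gap: 0.219
gripper_force: 58.9
```

Call:
move_arm(
  increments=[
    {"x":0,"y":0,"z":0.002,"ax":0,"ay":0,"az":0},
    {"x":0,"y":0,"z":0.003,"ax":0,"ay":0,"az":0},
    {"x":0,"y":0,"z":0.004,"ax":0,"ay":0,"az":0},
    {"x":0,"y":0,"z":0.004,"ax":0,"ay":0,"az":0},
    {"x":0,"y":0,"z":0.004,"ax":0,"ay":0,"az":0},
  ],
)

```text
time_s: 12.7
position: [0.5855, 0.1684, 0.0226]
ee_rot: [-180.0, 0.0, 79.6]
contact_force: [-0.5, -0.3, -3.0]
finger_gap: 0.218
gripper_force: 58.9
```

Call:
move_arm(
  increments=[
    {"x":0,"y":0,"z":0.001,"ax":0,"ay":0,"az":0},
    {"x":0,"y":0,"z":0.002,"ax":0,"ay":0,"az":0},
    {"x":0,"y":0,"z":0.002,"ax":0,"ay":0,"az":0},
    {"x":0,"y":0,"z":0.002,"ax":0,"ay":0,"az":0},
  ],
)

```text
time_s: 13.03
position: [0.5857, 0.1684, 0.0217]
ee_rot: [180.0, 0.0, 79.5]
contact_force: [-1.2, -0.3, -0.7]
finger_gap: 0.218
gripper_force: 59.2
```

The floor now carries the rail, as the force has gone from −3 to −0.7 N. Next I release it.

Call:
move_arm(
  increments=[
    {"x":0,"y":0,"z":0,"ax":0,"ay":0,"az":0},
    {"x":0,"y":0,"z":0,"ax":0,"ay":0,"az":0},
    {"x":0,"y":0,"z":0,"ax":0,"ay":0,"az":0},
    {"x":0,"y":0,"z":0,"ax":0,"ay":0,"az":0},
    {"x":0,"y":0,"z":0,"ax":0,"ay":0,"az":0},
    {"x":0,"y":0,"z":0,"ax":0,"ay":0,"az":0},
    {"x":0,"y":0,"z":0,"ax":0,"ay":0,"az":0},
    {"x":0,"y":0,"z":0,"ax":0,"ay":0,"az":0},
  ],
  jaw=-0.1,
)

```text
time_s: 13.7
position: [0.5856, 0.1684, 0.0214]
ee_rot: [-180.0, 0.0, 79.5]
contact_force: [0.1, 0.1, -0.4]
finger_gap: 0.55
gripper_force: 0.0
```

Call:
move_arm(
  increments=[
    {"x":0,"y":0,"z":-0.03,"ax":0,"ay":0,"az":0},
    {"x":0,"y":0,"z":-0.08,"ax":0,"ay":0,"az":0},
    {"x":0,"y":0,"z":-0.14,"ax":0,"ay":0,"az":0},
    {"x":0,"y":0,"z":-0.2,"ax":0,"ay":0,"az":0},
    {"x":0,"y":0,"z":-0.26,"ax":0,"ay":0,"az":0},
    {"x":0,"y":0,"z":-0.3,"ax":0,"ay":0,"az":0},
    {"x":0,"y":0,"z":-0.3,"ax":0,"ay":0,"az":0},
  ],
)

```text
time_s: 14.28
position: [0.5892, 0.1691, 0.2078]
ee_rot: [179.4, -0.2, 79.6]
contact_force: [0.4, 0.0, 0.6]
finger_gap: 0.548
gripper_force: 0.0
```

Call:
move_arm(
  increments=[
    {"x":-0.05,"y":0,"z":0,"ax":0,"ay":0,"az":0},
    {"x":-0.1,"y":0,"z":0,"ax":0,"ay":0,"az":0},
    {"x":-0.16,"y":0,"z":0,"ax":0,"ay":0,"az":0},
    {"x":-0.22,"y":0,"z":0,"ax":0,"ay":0,"az":0},
    {"x":-0.28,"y":0,"z":0,"ax":0,"ay":0,"az":0},
    {"x":-0.34,"y":0,"z":0,"ax":0,"ay":0,"az":0},
    {"x":-0.4,"y":0,"z":0,"ax":0,"ay":0,"az":0},
    {"x":-0.46,"y":0,"z":0,"ax":0,"ay":0,"az":0},
  ],
)

```text
time_s: 14.95
position: [0.5345, -0.1044, 0.2008]
ee_rot: [-179.9, -0.0, 79.6]
contact_force: [0.9, -0.3, 0.0]
finger_gap: 0.547
gripper_force: 0.0
```

```bash
python3 - <<'E'
from h import *
a=camera('top');b=camera('side')
def best(n,z,bx,c0):
  r=min(finder.outline_of(a,n),key=lambda r:np.hypot(*(np.array([(r['bbox'][0]+r['bbox'][2])/2,(r['bbox'][1]+r['bbox'][3])/2])-proj(a,[*c0,z])[0])))
  p,e=fit([(a,r['region'].astype(np.float32))],bx,[*c0,TA]);print(n,wt(p),np.degrees(p[2]-TA),e)
best('long_rail_mid',.02,[x+[0,0,.004] for x in RAIL],tw(0,-.053))
best('divider',.05,DIV,tw(0,.067));best('carriage_mid',.02,CAR,tw(-.015,.13))
cv2.imwrite('pics/i.png',np.hstack([cv2.resize(a['image'][110:220,150:350],(400,220)),cv2.resize(b['image'][120:220,265:447],(400,220),interpolation=cv2.INTER_CUBIC)])[:,:,::-1])
E
```

```text
long_rail_mid [ 0.00060408 -0.05323143] -0.9889663499342367 0.12314879894256592
divider [-0.00201781  0.06710537] 0.7888925136794074 0.38017070293426514
carriage_mid [-0.02069176  0.1306907 ] -0.5847033654568882 0.0829157829284668
```

View pics/i.png

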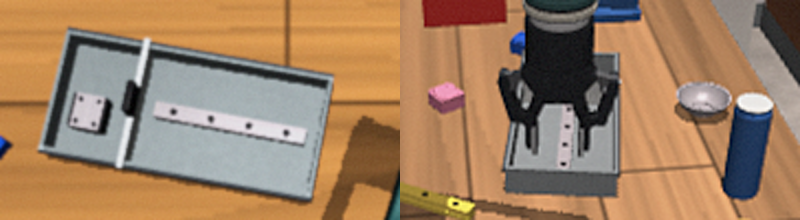

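The rail lies flat in the empty compartment with its holes up, from (155,108) to (305,137). The divider is at 67 mm and the carriage at (88,112) is free.

```bash
python3 -c "
from plant import ctrl;print(ctrl.job_done())"
```

```text
the job is handed in; nothing more can be done
None
```

The job is handed in, with no verdict returned: the last camera check put the divider at about +67 mm, the long rail flat, holes up, in the empty compartment within about 1° of the tote, the carriage free in its own compartment, and the gripper open and clear.

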